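# Unlock the cheese press and take off its lid

### The arm

A 6-joint arm with a two-finger parallel gripper is mounted at the origin on a cart in front of the work surface, level with it; the furniture and walls round the work are solid. World frame = base frame: x ahead of the robot, y to its left, z up, the work surface at z = 0. Lengths are in mm, angles in rad, forces in N, time in s.
With the tool pointing down it reaches from about 300 to 775 mm from the base axis. Payload 14.6 kg.
Tool frame: the origin (TCP) lies on the centre line of the jaws, within the pads' length; the fingertips stand 19 mm ahead of it and the grasp point (between the pads) is the TCP (bot.tip_reach is the distance from the TCP to the fingertips, in mm); y points along the fingers, x is the direction in which the jaws open and shut, and the axes are right-handed (so a half turn about y gives the same grasp; the last joint's range is limited). The gripper opens to 85 mm and grips with 20 to 120 N. Pads are 22 mm wide; open, the fingers measure 114 mm over their backs; the gripper's body (76 mm by 85 mm) begins 54 mm behind the grasp point. The pads swing forward as they close: fully open they stand 13 mm farther back than shut.
Start: joints at [1.239, 0.3, 1.521, -0, 1.321, -0.067], TCP at [143.942, 530.82, 250.281] pointing down, gripper open.
Joint ranges: [-3.03, 3.03], [-0.79, 2.21], [0.23, 2.52], [-1.04, 4.18], [0, 3.07], [-2.55, 2.55]. Speed limits (rad/s): [2.22, 2.22, 2.57, 3.14, 3.14, 3.14].

### API

Orientations are given as a unit quaternion [w, x, y, z].
In Python, from rig import bot gives the robot as it stands. Calls block until the motion is done:
- bot.move_to(position, orientation): joint-space move of the TCP to a pose.
- bot.servo_line(position, attitude=None, speed=150, until_force=None): straight line of the TCP; attitude=None keeps the orientation; speed is the mean speed in mm/s. With until_force (N) it stops when the force on the tool has changed by that much, and returns True; else False.
- bot.move_joints(angles): joint-space move.
- bot.move_gripper(opening, grip_force=None): finger opening in mm; grip_force is the grip in N (None keeps the last); returns when the fingers have stopped.
- bot.dwell(seconds).
- bot.ik(position, orientation): joint angles nearest the present ones, or None.
- bot.read_state(): the state.
- bot.read_camera(name): name is "scene" or "side" or "wrist"; returns a dict with "image" (400x640x3 uint8, blue, green, red), "depth" (400x640 float32, mm along the optical axis (not along the pixel's ray), 0 where there is no reading), "fovy" (degrees; the focal length in pixels is half the picture's height over the tangent of half this angle, whatever the lens; pixels are square), "cx", "cy" (the principal point, pixels), "k1" (the pictures are not rectified: a ray, as slopes to the right and down, at radius r is drawn at 1 + k1 r^2 times it, then the intrinsics apply), "eye" and "attitude" of the camera in the world; the wrist camera has in their place "mount" (4x4, takes a point from camera to tool coordinates, whose origin is the TCP and whose axes are the tool frame's). Camera axes: x right, y down, z forward; pixel columns grow to the right and rows downward; lengths in mm; the calibration is good to about 2 mm. A picture is of the moment at which its call begins: read the wrist's pose just before it.
A pose or a line that the arm cannot do raises bot.MotionError and nothing moves.
- bot.finish_job(): hands the job in, once; it reports no verdict.
The state is a dict: "clock": time; "joint_positions": joint angles; "qvel": joint speeds; "effort": joint torques, N m; "ee_pos": TCP position; "tool_rot": TCP orientation; "ft_force": force on the tool from outside, world axes, zero at the start; "moment": the same for the moment, N m; "grip_width": finger opening in mm.
Only numpy, scipy, OpenCV 4.12 (cv2) and the standard library are available. Lean on these libraries where they do the work, as an engineer would, in place of code of your own. Each camera call takes 0.05 s, during which the arm holds its last target. There are 200 camera calls.

### The job

The wooden cheese press is locked by a pin that runs through the latch ears over the tongue of its lid. Draw the pin out and lay it in the notched rest on the side of the press, its shaft down in both notches and about centred over them, and let go; only then lift the lid off by its knob and set it down gently, right way up, in the middle of the round cork trivet. Leave the jars, tins and other kitchen things where they stand.

Things in the scene. Friction and masses are not known exactly. Their poses are not given: they have to be found in the camera images.
- press: Fixed light-wood box with two thin steel bands, 100 x 100 mm outside, walls 8 mm, rim at z = 80 mm; stands on the cooktop (z = 0) or the worktop (7 mm lower). Origin: centre of the box at world z = 0, z up, yaw varies. On its -x side two steel latch ears stand out, on its -y side the pin rest (two steel forks).
- press_bore (a point): Midway between the ears on the line of their 11 mm bores, which run along press y; at (-92, 0, 94.5) mm in the press frame, axes as the press. Ears: 8 mm plates centred at y = +18 and -18 mm, x -106 to -78 mm, top z = 113 mm, on arms from the box wall at z 61 to 79 mm.
- press_notch (a point): Where the middle of the pin's shaft belongs in the rest: (-24, -84, 70) mm in the press frame, on the line of both notches (along press x), 4 mm over their floors. Forks: 7 mm plates at x = -42 and -6 mm, reaching 47 mm out of the wall; notches 11 mm wide, open upward, straight from z 66 to 82 mm, flared mouth to 90 mm.
- pin: Locking pin, 40 g: steel shaft 8 mm thick, 60 mm long, and a turned brown wooden grip 18 mm thick, 32 mm long, at one end. Origin on its axis 28 mm from the grip's inner face, 32 mm from the tapered tip; its y axis points to the tip. At the start it lies in the bores along press y, tip to +y, grip outside the -y ear.
- pin_grip (a point): Centre of the pin's wooden grip, on the axis, 44 mm from the pin's origin towards its -y. At the start 33 mm are free between the grip and the box wall beside it, 6 to 12 mm between grip and ear, and nothing lies below it.
- lid: Loose light-wood lid, 0.2 kg, 100 x 100 x 10 mm; under it a 79 mm square spigot 8 mm deep (2.5 mm play in the box); a steel tongue 18 mm wide, 6 mm thick reaches to x = -110 mm between the ears, under the pin. Origin: centre of the spigot's underside, z up, 72 mm above the press origin when home. Plate top 18 mm, knob top 54 mm above it.
- lid_knob (a point): Centre of the round head of the lid's wooden knob, 43 mm above the lid's origin; the head is 26 mm across and 17 mm high, on a 16 mm neck, lid surface 25 mm below this point.
- trivet: Round cork trivet, 150 mm across, fixed, on the cooktop between the coils or on the worktop; origin on its axis, its top 10 mm above the origin.
- honey_jar: honey jar, 64 mm across, 99 tall; a bystander, standing on the surface; origin at the centre of its underside, z up
- spice_left: spice jar with a screw cap, 45 mm across, 106 tall; a bystander, standing on the surface; origin at the centre of its underside, z up
- spice_right: another spice jar, 45 mm across, 106 tall; a bystander, standing on the surface; origin at the centre of its underside, z up
- pepper_mill: turned wooden pepper mill, 58 mm across, 170 tall; a bystander, standing on the surface; origin at the centre of its underside, z up
- tomato_tin: low tin, 75 mm across, 58 tall; a bystander, standing on the surface; origin at the centre of its underside, z up
- salt_shaker: glass salt shaker, 44 mm across, 90 tall; a bystander, standing on the surface; origin at the centre of its underside, z up
- garlic: garlic bulb, 60 mm across, 58 tall; a bystander, standing on the surface; origin at the centre of its underside, z up

How it is judged:
By the outcome, as a careful person would: the job done as asked, in the order asked, and still so for the second after the job is handed in, with the robot touching nothing.
It also fails if it takes over 54 s, if anything falls off the work surface, if the arm or the gripper's body presses on something with over 40 N, if the wrist force passes 120 N, or if a joint passes its speed limit or range.

## Working session

There is one attempt and no reset: what is moved stays moved. The work goes in short steps, each a Python script; the robot and the scene stay as the last script left them, time stands still between calls to the robot, and variables do not carry over. Pictures are saved under pics/ and viewed, about 8 in all and at most 12, crops included, and the job is handed in when it is done.

```bash
ls; mkdir -p pics; cat > h.py <<'E'
import numpy as np, cv2
from rig import bot
from scipy.spatial.transform import Rotation as R
def rot(q): return R.from_quat([q[1],q[2],q[3],q[0]]).as_matrix()
def quat(M):
    q=R.from_matrix(M).as_quat(); return [q[3],q[0],q[1],q[2]]
def snap(name):
    s=bot.read_state(); c=bot.read_camera(name)
    if 'mount' in c:
        m=np.array(c['mount']); Rt=rot(s['tool_rot']); c['R']=Rt@m[:3,:3]; c['t']=Rt@m[:3,3]+np.array(s['ee_pos'])
    else:
        c['R']=rot(c['attitude']); c['t']=np.array(c['eye'])
    c['f']=200/np.tan(np.radians(c['fovy'])/2)
    return c
def K(c): return np.array([[c['f'],0,c['cx']],[0,c['f'],c['cy']],[0,0,1.]])
def rays(c,uv):
    p=cv2.undistortPoints(np.array(uv,float).reshape(-1,1,2),K(c),np.array([c['k1'],0,0,0.]))[:,0]
    return np.c_[p,np.ones(len(p))]@c['R'].T
def plane(c,uv,z):
    d=rays(c,uv); return c['t']+d*((z-c['t'][2])/d[:,2])[:,None]
def deep(c,uv):
    d=rays(c,uv); return np.array([c['t']+r*c['depth'][int(v),int(u)] for r,(u,v) in zip(d,uv)])
def cloud(c):
    v,u=np.mgrid[0:400,0:640]; uv=np.c_[u.ravel(),v.ravel()].astype(float)
    P=c['t']+rays(c,uv)*c['depth'].reshape(-1,1); P[c['depth'].ravel()==0]=np.nan
    return P.reshape(400,640,3)
def tri(c1,a,c2,b):
    d1=rays(c1,[a])[0];d2=rays(c2,[b])[0];d1/=np.linalg.norm(d1);d2/=np.linalg.norm(d2)
    s=np.linalg.lstsq(np.c_[d1,-d2],c2['t']-c1['t'],rcond=None)[0]
    p,q=c1['t']+s[0]*d1,c2['t']+s[1]*d2
    return (p+q)/2,np.linalg.norm(p-q)
def proj(c,P):
    Rc=c['R'].T; return cv2.projectPoints(np.array(P,float).reshape(-1,3),cv2.Rodrigues(Rc)[0],-Rc@c['t'],K(c),np.array([c['k1'],0,0,0.]))[0][:,0]
E
cat > a.py <<'E'
from h import *
import pickle
for n in ['scene','side','wrist']:
    c=snap(n); cv2.imwrite(f'pics/{n}0.png',c['image']); pickle.dump(c,open(n+'0.pkl','wb'))
    print(n,c['t'],c['R'][:,2],c['fovy'],c['k1'],(c['depth']>0).mean())
a=[cv2.imread(f'pics/{n}0.png') for n in ['scene','side','wrist']]
cv2.imwrite('pics/all0.png',cv2.resize(np.vstack(a[:2]),None,fx=.75,fy=.75))
print(bot.read_state())
E
python3 a.py
```

```text
pics
scene [-228.6859608  -649.42301528  814.70814074] [ 0.63926776  0.51627793 -0.56990686] 53.16839207210808 -0.034726403875481815 0.95739453125
side [ 107.46322014 -965.19194797  870.05618288] [ 0.32544899  0.73807737 -0.59103702] 52.401282799691174 -0.10456631984943912 0.97825
wrist [ 65.57278995 552.56022423 373.69449709] [ 0.30786348 -0.08382215 -0.94773093] 61.64686852638376 0.004063661549170871 0.99621484375
{'clock': 0.15, 'joint_positions': array([ 1.23935874e+00,  3.00334380e-01,  1.52145891e+00, -2.14600916e-05,
        1.32070204e+00, -6.65904559e-02]), 'qvel': array([-0.00029104, -0.00179627, -0.00420781,  0.00092144, -0.00084053,
       -0.0010344 ]), 'effort': array([ 2.72982434e-03, -5.43668175e+01, -3.61886716e+01, -1.10711252e-05,
        3.15304431e-03,  2.47545199e-05]), 'ee_pos': array([143.9157999 , 530.66110068, 249.84799108]), 'tool_rot': array([-0.56145692,  0.56182236,  0.42934365, -0.42986718]), 'ft_force': array([-0.054325  ,  0.23979836,  0.43156346]), 'moment': array([-0.00555475,  0.00152687, -0.04824984]), 'grip_width': 84.92400360642463}
```

View pics/all0.png

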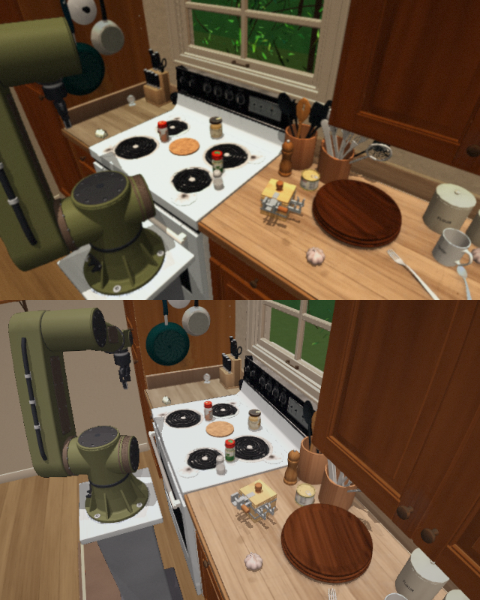

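View pics/wrist0.png

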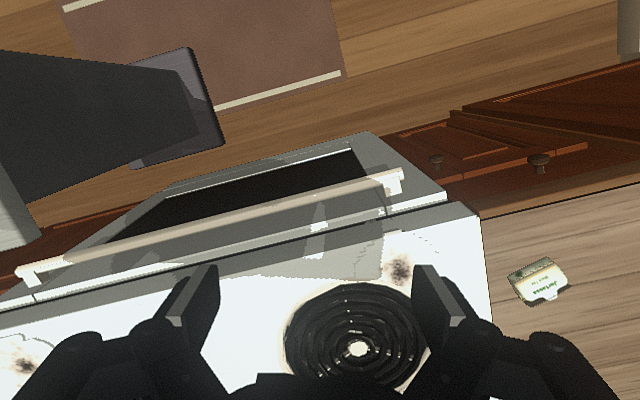

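The picture shows the press at about scene (373,262) and side (340,270), and the trivet at scene (246,196) and side (293,172). I'll zoom in on both views and get rough positions from depth.

```bash
cat > b.py <<'E'
from h import *
import pickle
out=[]
for n,(x,y),t in [('scene',(373,262),(246,196)),('side',(340,270),(293,172))]:
    c=pickle.load(open(n+'0.pkl','rb'))
    out.append(cv2.resize(c['image'][y-50:y+50,x-65:x+65],None,fx=5.5,fy=5.5,interpolation=cv2.INTER_CUBIC)[:,:,:])
    P=cloud(c); hsv=cv2.cvtColor(c['image'],cv2.COLOR_BGR2HSV)
    # trivet: orange near t
    h=hsv[t[1],t[0]]; print(n,'trivet hsv',h,deep(c,[t]))
    m=((abs(hsv[...,0].astype(int)-h[0])<6)&(hsv[...,1]>80)).astype(np.uint8)
    _,lab=cv2.connectedComponents(m); m=lab==lab[t[1],t[0]]
    v,u=np.nonzero(m); Q=P[m]; e=cv2.fitEllipse(cv2.convexHull(np.c_[u,v].astype(np.float32))) 
    print(m.sum(),np.nanmedian(Q,0),'ell',e, plane(c,[e[0]],np.nanmedian(Q[:,2])))
    Q=P[y-50:y+50,x-65:x+65].reshape(-1,3); ok=(Q[:,2]>75)&(Q[:,2]<88)
    print('press lid', np.nanmedian(Q[ok],0), ok.sum(), 'surface',np.nanmedian(P[y+40,x-60:x+60,2]))
for o,n in zip(out,'ab'): cv2.imwrite(f'pics/crop{n}.png',o)
E
python3 b.py
```

```text
scene trivet hsv [ 14 155 219] [[545.58536306 312.95287153  10.7959123 ]]
740 [549.92120602 322.70696236   8.22904077] ell ((245.0481719970703, 195.1448211669922), (22.816024780273438, 40.509395599365234), 83.80339050292969) [[549.72262885 322.93340746   8.22904077]]
press lid [ 465.41786053 -277.48228317   85.7188254 ] 573 surface -8.19227181605072
side trivet hsv [ 15 111 210] [[553.42305029 322.83243824  10.34629869]]
617 [553.39002283 323.49684389  10.09934634] ell ((292.9153137207031, 171.78964233398438), (20.875, 36.80347442626953), 89.19821166992188) [[553.77063897 324.78971734  10.09934634]]
press lid [ 472.71284966 -280.25543787   84.03841511] 449 surface -6.358307239499027
```

View pics/cropa.png

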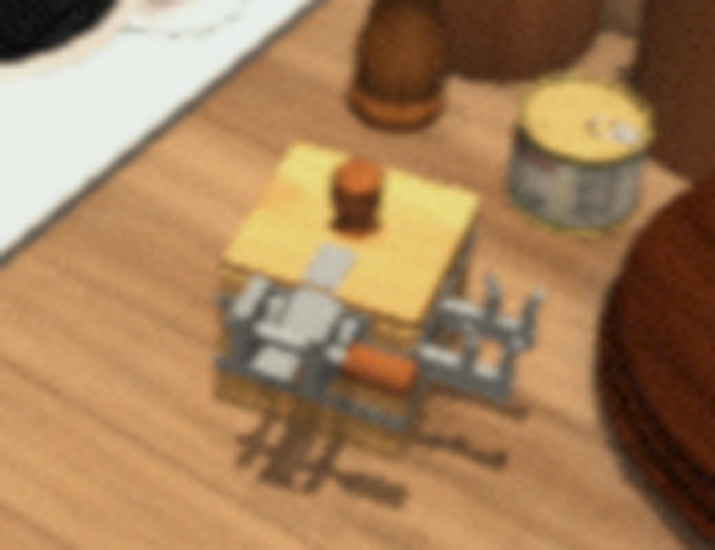

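View pics/cropb.png

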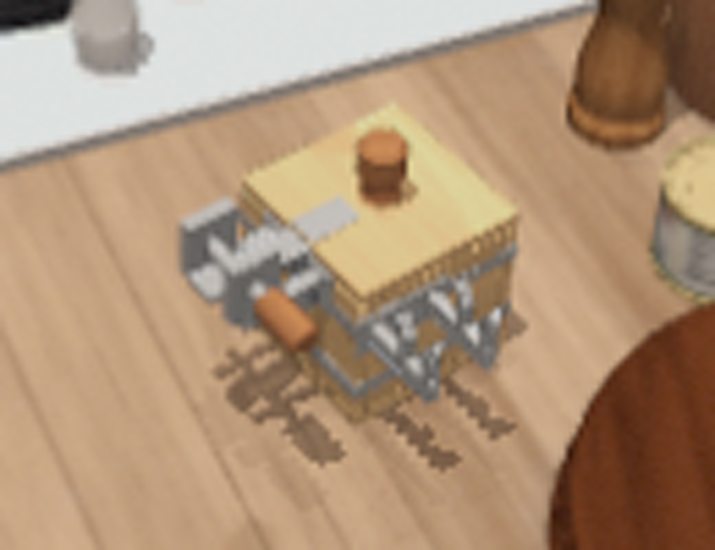

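The crops show the press with the ears and tongue on its left. The grip is at crop (380,367) in scene and (287,318) in side, and the rest is to the right. I'll triangulate the lid corners, knob and grip.

```bash
cat > c.py <<'E'
from h import *
import pickle
a=pickle.load(open('scene0.pkl','rb'));b=pickle.load(open('side0.pkl','rb'))
f=lambda p,x,y:((p[0]+.5)/5.5-.5+x-65,(p[1]+.5)/5.5-.5+y-50)
pts={'TL':((300,145),(395,105)),'R':((480,200),(518,212)),'FR':((415,320),(355,300)),'FL':((225,258),(243,182)),'knobtop':((358,172),(382,145)),'grip':((380,367),(287,318))}
o={}
for k,(p,q) in pts.items():
    o[k],e=tri(a,f(p,373,262),b,f(q,340,270)); print(k,o[k].round(1),round(e,1))
C=np.mean([o[k] for k in('TL','R','FR','FL')],0); x=(o['TL']+o['R']-o['FL']-o['FR'])[:2]; y=(o['TL']+o['FL']-o['R']-o['FR'])[:2]
print(C,np.linalg.norm(x)/2,np.linalg.norm(y)/2,np.degrees([np.arctan2(x[1],x[0]),np.arctan2(-y[0],y[1])]))
s=bot.read_state()
c=bot.read_camera('wrist'); print(np.array(c['mount']).round(3), rot(s['tool_rot']).round(2))
E
python3 c.py
```

```text
TL [ 529.  -196.8   93. ] 4.3
R [ 551.7 -289.7   91.1] 4.3
FR [ 451.7 -313.1   95. ] 0.6
FL [ 434.8 -216.9   91.7] 1.2
knobtop [ 493.2 -252.1  126.3] 1.6
grip [ 414.7 -316.5   98.4] 3.1
[ 491.81455914 -254.12728761   92.70588557] 99.50028274035 96.55609455454666 [12.62458585 11.84893022]
[[ 1.00000e+00 -1.00000e-03  1.00000e-03  5.27000e-01]
 [-1.00000e-03 -3.19000e-01  9.48000e-01 -1.23921e+02]
 [-1.00000e-03 -9.48000e-01 -3.19000e-01  8.13290e+01]
 [ 0.00000e+00  0.00000e+00  0.00000e+00  1.00000e+00]] [[ 0.26 -0.   -0.97]
 [ 0.97 -0.    0.26]
 [-0.   -1.    0.  ]]
```

Press is at about (492,-254) with yaw 12.2°. The grip, lid top and knob heights all match the text. Next I'll check IK for both wrist options.

```bash
cat >> h.py <<'E'
import json,os
PR=json.load(open('pr.json')) if os.path.exists('pr.json') else [492,-254,12.2]
def W(p):
    a=np.radians(PR[2]);c,s=np.cos(a),np.sin(a); return np.array([PR[0]+c*p[0]-s*p[1],PR[1]+s*p[0]+c*p[1],p[2]])
def Q(deg):  # tool down, tool x at angle deg from press x
    a=np.radians(PR[2]+deg); x=np.array([np.cos(a),np.sin(a),0]); y=np.array([0,0,-1.]); return quat(np.c_[x,y,np.cross(x,y)])
E
cat > d.py <<'E'
from h import *
for d in (0,180):
    for n,p,q in [('hover',(-92,-44,215),d),('grasp',(-92,-44,94.5),d),('out',(-92,-114,94.5),d),('rest+x',(-70,-84,70),d-90),('rest-x',(22,-84,70),d+90),('knob',(0,0,115),d)]:
        j=bot.ik(W(p),Q(q)); print(d,n,None if j is None else np.round(j,2))
for a in range(0,360,45):
    j=bot.ik([551,323,60],Q(a)); print('triv',a,None if j is None else np.round(j,2))
E
python3 d.py
```

```text
0 hover [-0.73  0.26  1.65 -0.    1.23 -0.94]
0 grasp [-0.73  0.42  1.76 -0.    0.97 -0.94]
0 out [-0.8   0.52  1.59 -0.    1.02 -1.01]
0 rest+x [-0.74  0.54  1.64 -0.    0.96  0.62]
0 rest-x [-0.62  0.66  1.44 -0.    1.04 -2.4 ]
0 knob [-0.54  0.46  1.64 -0.    1.04 -0.76]
180 hover [-0.73  0.26  1.65  0.    1.23  2.2 ]
180 grasp [-0.73  0.42  1.76 -0.    0.97  2.2 ]
180 out [-0.8   0.52  1.59 -0.    1.02  2.13]
180 rest+x [-0.74  0.54  1.64 -0.    0.96 -2.52]
180 rest-x [-0.62  0.66  1.44 -0.    1.04  0.74]
180 knob [-0.54  0.46  1.64 -0.    1.04  2.39]
triv 0 [ 0.47  0.7   1.4  -0.    1.04  0.26]
triv 45 [ 0.47  0.7   1.4  -0.    1.04 -0.53]
triv 90 [ 0.47  0.7   1.4  -0.    1.04 -1.31]
triv 135 [ 0.47  0.7   1.4  -0.    1.04 -2.1 ]
triv 180 None
triv 225 None
triv 270 [ 0.47  0.7   1.4  -0.    1.04  1.83]
triv 315 [ 0.47  0.7   1.4  -0.    1.04  1.05]
```

```bash
cat > e.py <<'E'
from h import *
import pickle
bot.move_to(W((-80,-30,235)),Q(0)); bot.move_gripper(34)
c=snap('wrist'); pickle.dump(c,open('w1.pkl','wb')); cv2.imwrite('pics/w1.png',c['image'])
pts=dict(grip=(-92,-44,94.5),bore=(-92,0,94.5),notch=(-24,-84,70),knob=(0,0,115),FL=(-50,50,90),FR=(-50,-50,90),R=(50,-50,90),L=(50,50,90))
print({k:proj(c,W(p)).round(0).tolist() for k,p in pts.items()})
print(bot.read_state()['clock'])
E
python3 e.py
```

```text
{'grip': [[300.0, 208.0]], 'bore': [[299.0, 156.0]], 'notch': [[373.0, 239.0]], 'knob': [[422.0, 162.0]], 'FL': [[353.0, 90.0]], 'FR': [[349.0, 213.0]], 'R': [[466.0, 213.0]], 'L': [[484.0, 90.0]]}
3.8667
```

View pics/w1.png

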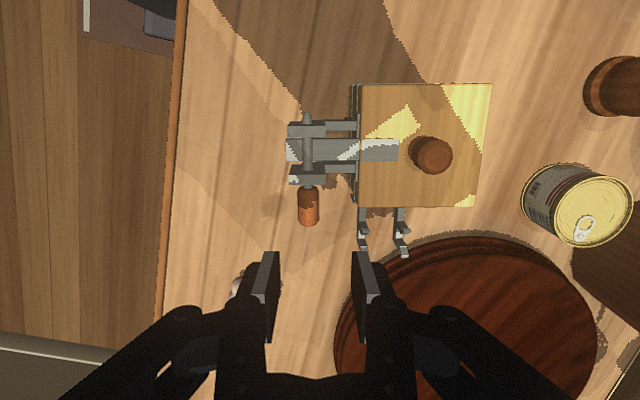

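The wrist view shows lid corners at (359,84), (492,84), (477,207) and (359,207), the grip at (308,206), the shaft along column 308, and forks at (364,230) and (402,235). I'll refine the pose, then take a lower, closer look.

```bash
cat > f.py <<'E'
from h import *
import pickle,json
def fit(c,px,z):
    P=plane(c,px,z)[:,:2]; M=np.array([(-50,50),(50,50),(50,-50),(-50,-50)],float)
    U,S,V=np.linalg.svd((P-P.mean(0)).T@M); Rm=U@V
    return [*P.mean(0),np.degrees(np.arctan2(Rm[1,0],Rm[0,0]))], S.sum()/(M**2).sum(), np.linalg.norm(P-P.mean(0)-M@Rm.T,axis=1)
def grip(c,box):
    h=cv2.cvtColor(c['image'],cv2.COLOR_BGR2HSV); x0,y0,x1,y1=box
    m=np.zeros((400,640),np.uint8); s=h[y0:y1,x0:x1]; m[y0:y1,x0:x1]=((s[...,0]<13)&(s[...,1]>140)&(s[...,2]>50))
    m=cv2.morphologyEx(m,cv2.MORPH_OPEN,np.ones((3,3)))
    n,l,st,ce=cv2.connectedComponentsWithStats(m); i=1+np.argmax(st[1:,4]); r=cv2.minAreaRect(np.argwhere(l==i)[:,::-1].astype(np.float32)); return ce[i],r,st[i]
if __name__=='__main__':
    c=pickle.load(open('w1.pkl','rb')); px=[(359,84),(492,84),(477,207),(359,207)]
    pr,s,e=fit(c,px,90); print(pr,s,e)
    print('depth lid z',np.median(cloud(c)[100:190,370:400,2]))
    g=grip(c,(280,180,335,240)); print(g, plane(c,[g[0]],98), deep(c,[g[0]]))
    PR[:]=pr; json.dump(list(map(float,pr)),open('pr.json','w')); print('pred grip',W((-92,-44,94.5)))
    a=pickle.load(open('scene0.pkl','rb')); print('tri grip', tri(c,g[0],a,(380.5/5.5-.5+308,367.5/5.5-.5+212)))
    bot.move_to(W((-92,-44,195)),Q(0))
    c=snap('wrist'); pickle.dump(c,open('w2.pkl','wb')); cv2.imwrite('pics/w2.png',c['image']); print(proj(c,W((-92,-44,94.5))))
E
python3 f.py
```

```text
[np.float64(497.4609216143873), np.float64(-247.92797163144175), np.float64(13.306275953698936)] 0.9985256810659945 [1.50353465 1.63715123 1.38829331 1.64900838]
depth lid z nan
(array([307.12970711, 215.93305439]), ((307.5, 215.0), (20.0, 19.0), 90.0), array([298, 205,  20,  21, 239], dtype=int32)) [[ 418.71077944 -320.7119425    98.        ]] [[ 418.47362327 -319.11593283  102.12136272]]
pred grip [ 418.05766284 -311.92111576   94.5       ]
tri grip (array([ 416.7915813 , -318.80553884,   97.1995029 ]), np.float64(5.641445748959146))
[[314.53137209 209.80747694]]
```

View pics/w2.png

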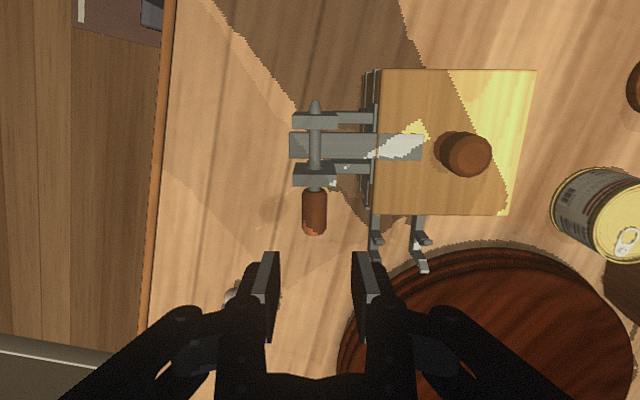

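The close view shows the grip centred at (314.5,211), with the prediction at (314.5,209.8). The shaft is vertical in the image, so the yaw is good. Next I'll cross-check the lid corners, then descend and grip.

```bash
cat > g.py <<'E'
from f import *
c=pickle.load(open('w2.pkl','rb')); print(fit(c,[(381,69),(537,70),(508,215),(373,214)],90))
a=pickle.load(open('w1.pkl','rb')); P=cloud(c); print('lid z',np.nanmedian(P[100:125,390:450,2]),'ears/pin z',deep(c,[(315,130),(315,211)]), tri(a,(308,206),c,(314.5,211)))
g=(-92,-44,95)
bot.servo_line(W((-92,-44,125)),speed=150)
print(bot.servo_line(W(g),speed=60,until_force=8))
s=bot.read_state(); print(s['ee_pos']-W(g),s['ft_force'])
f0=s['ft_force']; bot.move_gripper(5,40); s=bot.read_state(); print(s['grip_width'],s['ft_force']-f0,s['moment'],s['clock'],s['ee_pos']-W(g))
E
python3 g.py
```

```text
([np.float64(497.34133294741605), np.float64(-248.09112602715086), np.float64(12.985871326598527)], np.float64(0.9859851332228143), array([0.6469649 , 1.11843699, 0.87933174, 1.35858562]))
lid z 90.30611742733063 ears/pin z [[ 405.52195826 -256.97763691   97.60303236]
 [ 417.88470499 -309.65776602  102.9810498 ]] (array([ 417.27411893, -308.9933644 ,  105.67839549]), np.float64(0.45743602337959055))
False
[ 0.04855984 -0.06746932 -0.00900073] [-0.16989042  0.63237765 -0.42029596]
16.57562863549096 [-0.80456886 -1.02121364  3.89393536] [0.04788852 0.15402315 0.0435929 ] 5.7583 [ 0.1255121  -0.13315219  0.4113427 ]
```

Gripped at 16.6 mm with little side force. Now I'll draw the pin out and look.

```bash
cat > i.py <<'E'
from f import *
p=(-92,-44,95)
for d in (10,35,75):
    print(bot.servo_line(W((-92,-44-d,95)),speed=60,until_force=25)); s=bot.read_state(); print(s['ft_force'],s['grip_width'])
bot.servo_line(W((-92,-119,150)))
c=snap('wrist'); cv2.imwrite('pics/w3.png',c['image']); pickle.dump(c,open('w3.pkl','wb')); print(s['clock'],proj(c,W((-92,-119+44,150))))
E
python3 i.py
```

```text
False
[-0.24035093 -1.74581335  2.1116599 ] 16.945103285513483
False
[-0.98104232 -0.66285508  0.33871146] 16.7622094988341
False
[-0.21670348 -0.00659595 -0.60664569] 16.666660034793008
7.4583 [[312.86179198 192.4982781 ]]
```

View pics/w3.png

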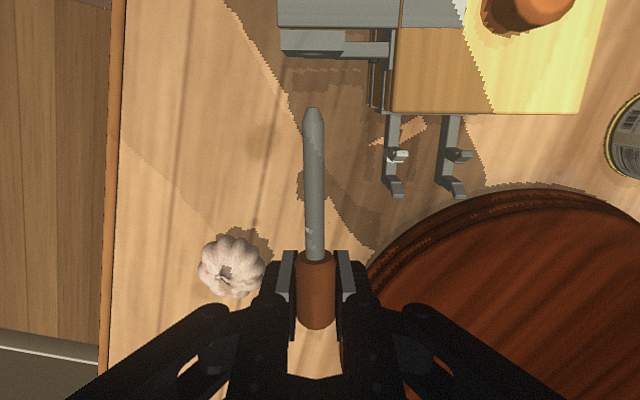

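The pin is out, straight in the jaws, with its tip at (314,108) and the grip face at (315,260). The forks are at (395,115–195) and (455,115–195). I'll compare with projected model points for the in-hand pose and the notches.

```bash
cat > j.py <<'E'
from f import *
c=pickle.load(open('w3.pkl','rb'))
for n,p in dict(inner=(-92,-119+16,150),tip=(-92,-119+76,150),out1=(-42,-97,82),out2=(-6,-97,82),in1=(-42,-74,90),in2=(-6,-74,90),n1=(-42,-84,66),n2=(-6,-84,66),lidFR=(-50,-50,90),lidR=(50,-50,90)).items(): print(n,proj(c,W(p)).round(0))
P=cloud(c)
for u in (314,396,459): 
    v=np.arange(104,266,9) if u==314 else np.arange(112,200,6)
    a=np.radians(PR[2]); q=P[v,u]-[PR[0],PR[1],0]
    print(u,[(int(k),int(np.nan_to_num(x*np.cos(a)+y*np.sin(a))),int(np.nan_to_num(-x*np.sin(a)+y*np.cos(a))),int(np.nan_to_num(z))) for k,(x,y,z) in zip(v,q)])
cv2.imwrite('pics/w3c.png',cv2.resize(c['image'][90:215,360:500],None,fx=5,fy=5,interpolation=cv2.INTER_CUBIC))
E
python3 j.py
```

```text
inner [[313. 257.]]
tip [[313. 106.]]
out1 [[397. 194.]]
out2 [[457. 194.]]
in1 [[404. 158.]]
in2 [[469. 158.]]
n1 [[393. 166.]]
n2 [[450. 166.]]
lidFR [[392. 114.]]
lidR [[581. 114.]]
314 [(104, -92, -49, -7), (113, -91, -45, 150), (122, -91, -48, 152), (131, -91, -51, 152), (140, -91, -54, 151), (149, -91, -57, 151), (158, -91, -61, 151), (167, -91, -64, 151), (176, -91, -67, 151), (185, -91, -71, 152), (194, -91, -74, 152), (203, -91, -78, 151), (212, -91, -82, 151), (221, -91, -86, 151), (230, -91, -90, 150), (239, -91, -93, 151), (248, -91, -97, 151), (257, -91, -101, 152)]
396 [(112, -48, -49, 90), (118, -42, -54, 67), (124, -42, -57, 66), (130, -42, -61, 67), (136, -41, -64, 66), (142, -41, -68, 66), (148, -42, -71, 72), (154, -46, -71, 88), (160, -44, -76, 84), (166, -40, -83, 66), (172, -39, -87, 66), (178, -41, -89, 74), (184, -43, -90, 82), (190, -44, -92, 88), (196, -44, -96, 89)]
459 [(112, -14, -49, 90), (118, -4, -54, 66), (124, -4, -57, 66), (130, 27, -70, -6), (136, 28, -75, -7), (142, 29, -80, -7), (148, 29, -84, -6), (154, -10, -72, 87), (160, -9, -75, 85), (166, 31, -100, -6), (172, 32, -105, -6), (178, 32, -110, -6), (184, -6, -90, 82), (190, -7, -93, 86), (196, -8, -95, 89)]
```

View pics/w3c.png

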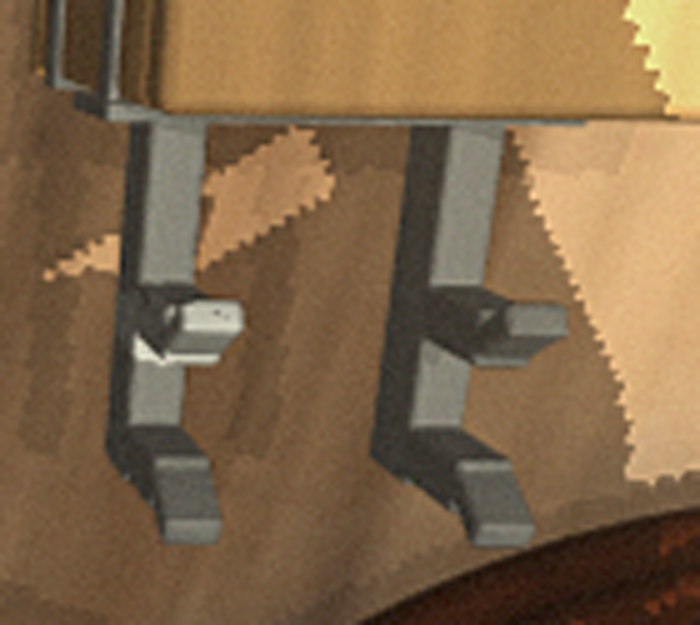

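The model matches the forks to about 1 mm. The pin sits about 1.5 mm back, 0.7 mm sideways and 2 mm low in hand, so I'll compensate. Next I'll turn it over the rest and check before lowering.

```bash
cat > k.py <<'E'
from f import *
bot.move_to(W((-68.5,-83.4,150)),Q(-90)); bot.servo_line(W((-68.5,-83.4,112)),speed=120)
c=snap('wrist'); cv2.imwrite('pics/w4.png',c['image']); pickle.dump(c,open('w4.pkl','wb'))
P=cloud(c); a=np.radians(PR[2]); q=P-[PR[0],PR[1],0]
X=q[...,0]*np.cos(a)+q[...,1]*np.sin(a); Y=-q[...,0]*np.sin(a)+q[...,1]*np.cos(a); Z=P[...,2]
m=(abs(Y+84)<15)&(Z>100)&(Z<120)&(X>-50)&(X<20)
for x in range(-50,15,7):
    k=m&(abs(X-x)<3.5); print(x,k.sum(),np.nanmedian(Y[k]).round(1) if k.any() else 0,np.nanmax(Z[k]).round(1) if k.any() else 0)
for x in (-42,-6):
    k=(abs(X-x)<3)&(abs(Y+84)<16)&(Z>82)&(Z<96); print('prong',x,k.sum(),np.sort(Y[k])[::8].round(0))
print(bot.read_state()['clock'], np.nanmax(X[m]))
E
python3 k.py
```

```text
-50 146 -83.2 115.8
-43 312 -83.2 115.5
-36 324 -83.2 115.8
-29 343 -82.8 116.0
-22 369 -82.8 115.8
-15 376 -82.8 116.3
-8 396 -82.5 115.9
-1 419 -82.5 116.2
6 262 -82.5 115.0
13 0 0 0
prong -42 460 [-98. -98. -97. -97. -97. -96. -96. -96. -96. -95. -95. -95. -95. -94.
 -94. -94. -94. -94. -93. -93. -93. -92. -92. -92. -91. -91. -91. -90.
 -78. -77. -77. -76. -76. -76. -76. -75. -75. -75. -75. -75. -74. -74.
 -74. -74. -73. -73. -73. -73. -72. -72. -72. -72. -71. -71. -71. -71.
 -70. -70.]
prong -6 494 [-98. -98. -98. -97. -97. -97. -97. -96. -96. -96. -95. -95. -95. -95.
 -95. -94. -94. -94. -94. -93. -93. -93. -93. -93. -92. -92. -92. -91.
 -91. -91. -90. -90. -77. -77. -76. -76. -76. -76. -76. -76. -75. -75.
 -75. -74. -74. -74. -74. -74. -73. -73. -73. -73. -72. -72. -72. -72.
 -72. -71. -71. -71. -70. -70.]
10.0 7.80200022034451
```

View pics/w4.png

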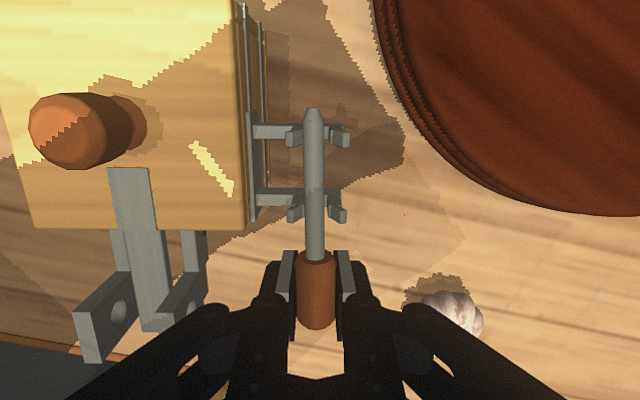

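The pin is above both notches, 1.2 mm off sideways, with its tip at x≈+7. I'll correct that and lower.

```bash
cat > l.py <<'E'
from f import *
p=np.array((-69.3,-84.6,112.))
bot.servo_line(W(p),speed=60); p[2]=92; bot.servo_line(W(p),speed=60)
p[2]=69.5; print(bot.servo_line(W(p),speed=30,until_force=5)); s=bot.read_state(); print(s['ee_pos'],s['ft_force'])
if s['ee_pos'][2]<75:
    bot.move_gripper(32); bot.dwell(.2); print(bot.read_state()['grip_width'])
    bot.servo_line(W((-69.3,-84.6,130)),speed=100)
    bot.servo_line(W((-69.3,-84.6,180)),speed=150)
c=snap('wrist'); cv2.imwrite('pics/w5.png',c['image']); pickle.dump(c,open('w5.pkl','wb'))
P=cloud(c); a=np.radians(PR[2]); q=P-[PR[0],PR[1],0]
X=q[...,0]*np.cos(a)+q[...,1]*np.sin(a); Y=-q[...,0]*np.sin(a)+q[...,1]*np.cos(a); Z=P[...,2]
m=(abs(Y+84)<4)&(Z>60)&(Z<95)&(X>-100)&(X<40)
for x in range(-95,15,6):
    k=m&(abs(X-x)<3); print(x,k.sum(),np.nanmedian(Y[k]).round(1) if k.any() else 0,np.nanpercentile(Z[k],90).round(1) if k.any() else 0)
print(bot.read_state()['clock'])
E
python3 l.py
```

```text
True
[ 449.36883643 -346.18573008   71.00380539] [-3.73757237  0.6652959   7.22882646]
32.32361008638239
-95 0 0 0
-89 0 0 0
-83 58 -83.7 79.4
-77 84 -83.7 79.3
-71 89 -83.7 79.6
-65 94 -84.1 79.6
-59 97 -84.4 79.5
-53 116 -83.7 78.4
-47 91 -83.7 74.6
-41 101 -83.7 74.8
-35 94 -83.7 74.9
-29 97 -83.7 74.7
-23 97 -83.8 74.6
-17 96 -83.8 74.7
-11 108 -83.8 74.7
-5 106 -83.8 74.6
1 101 -83.8 74.7
7 37 -83.1 73.7
13 0 0 0
13.175
```

View pics/w5.png

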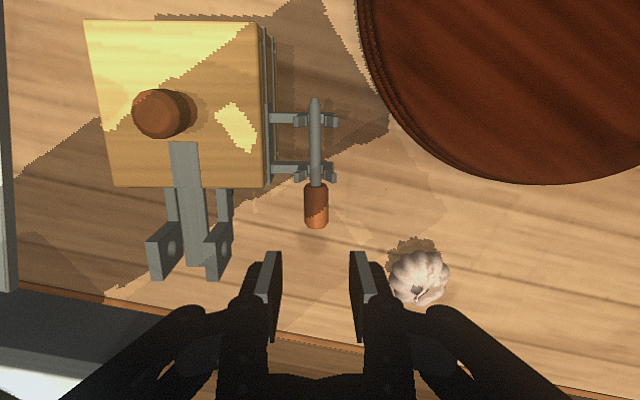

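The pin rests level in both notches: axis about z 70.7, y -83.8, shaft spanning -53 to +7. Next I'll measure the knob and the obstacles round the trivet.

```bash
cat > m.py <<'E'
from f import *
c=pickle.load(open('w5.pkl','rb')); P=cloud(c); a=np.radians(PR[2]); q=P-[PR[0],PR[1],0]
X=q[...,0]*np.cos(a)+q[...,1]*np.sin(a); Y=-q[...,0]*np.sin(a)+q[...,1]*np.cos(a); Z=P[...,2]
k=(Z>124.5)&(Z<130)&(abs(X)<30)&(abs(Y)<30); print('knob top',k.sum(),[(A[k].min(),A[k].max()) for A in (X,Y)],np.median(Z[k]))
T=np.array([551.8,323.9])
pts=[]
for n in ('scene','side'):
    P=cloud(pickle.load(open(n+'0.pkl','rb'))).reshape(-1,3); d=P[:,:2]-T; r=np.hypot(*d.T)
    k=(P[:,2]>22)&(P[:,2]<190)&(r<230); h=np.degrees(np.arctan2(d[k,1],d[k,0])); print(n)
    for b in range(-180,180,20):
        j=(h>=b)&(h<b+20)
        if j.any(): print(b,round(r[k][j].min()),round(np.median(r[k][j])),round(P[k][j,2].max()),j.sum())
E
python3 m.py
```

```text
knob top 1424 [(np.float64(-12.042637028181609), np.float64(11.574977673171254)), (np.float64(-12.1015596269939), np.float64(10.551107713531637))] 126.12340944744204
scene
-40 156 180 100 236
-20 151 166 102 161
80 100 108 109 82
100 99 118 108 215
side
-40 154 182 103 225
-20 150 180 103 169
80 105 113 111 87
100 99 119 114 157
```

The knob is centred at (0,-0.5), top at 126. The nearest jar to the trivet is at 99 mm in direction ~100°; the robot side is free for the tongue. Next: grasp the lid and lift.

```bash
cat > n.py <<'E'
from f import *
bot.move_to(W((0,-.5,185)),Q(0)); bot.move_gripper(48)
print(bot.servo_line(W((0,-.5,116.5)),speed=80,until_force=8)); s=bot.read_state(); print(s['ee_pos'],s['ft_force'])
bot.move_gripper(10,60); s=bot.read_state(); print(s['grip_width'],s['ft_force'])
for z in (122,140,260):
    print(bot.servo_line(W((0,-.5,z)),speed=60 if z<150 else 150,until_force=25)); s=bot.read_state(); print(s['ee_pos'][2],s['ft_force'],s['moment'])
    if z==140: pass
for n in ('wrist','side'):
    c=snap(n); pickle.dump(c,open(n+'6.pkl','wb')); cv2.imwrite(f'pics/{n}6.png',c['image'])
a=cv2.imread('pics/wrist6.png'); b=cv2.imread('pics/side6.png')[120:320,240:440]
cv2.imwrite('pics/six.png',np.hstack([cv2.resize(a,(480,300)),cv2.resize(b,(300,300))])); print(s['clock'])
E
python3 n.py
```

```text
False
[ 497.80451734 -248.53493822  117.01051563] [-0.38327803  0.24425895  0.67267485]
23.465804795545573 [-1.47235788  0.31230348  6.76212271]
False
122.24956038026045 [-0.7062017  -0.26225573 -1.87625276] [-0.04479631 -0.05567262 -0.02315978]
False
140.34983755277543 [-0.92418387 -0.42603701 -2.18259952] [-0.02169457 -0.02328742  0.00581082]
False
258.93414769665577 [ 0.59870565 -0.25380195 -2.10635516] [-0.00041168 -0.00337813  0.01637214]
17.725
```

View pics/six.png

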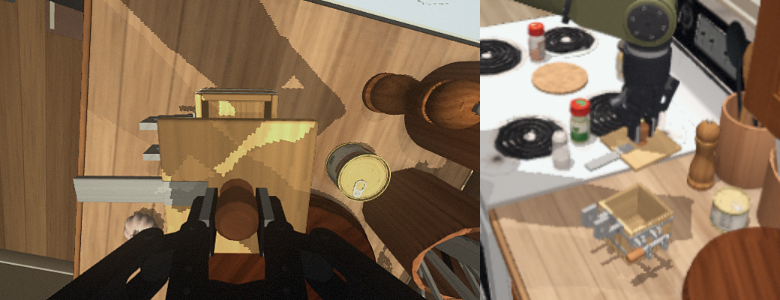

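The lid is off and held level, about 2 N on the wrist, and the pin is still in the rest. Now I'll carry it to the trivet and lower it.

```bash
cat > o.py <<'E'
from f import *
T=[551.8,323.9]
c=pickle.load(open('wrist6.pkl','rb')); P=cloud(c)[215:235,240:420].reshape(-1,3); P=cloud(c)[170:235,230:270].reshape(-1,3); P=P[(P[:,2]>190)&(P[:,2]<280)]
A=np.c_[P,np.ones(len(P))]; pl=np.linalg.lstsq(np.c_[P[:,:2],np.ones(len(P))],P[:,2],rcond=None)[0]; print('tilt slopes',pl[:2],len(P),np.median(P[:,2]),'expected',258.9-27)
q=Q(17)
bot.move_to([*T,255],q); s=bot.read_state(); print(s['ee_pos'],s['ft_force'],s['clock'],s['grip_width'])
bot.servo_line([*T,80],speed=120); bot.dwell(.2); 
print(bot.servo_line([*T,52],speed=20,until_force=2)); s=bot.read_state(); print(s['ee_pos'],s['ft_force'],s['moment'],s['clock'])
c=snap('side'); pickle.dump(c,open('side7.pkl','wb')); cv2.imwrite('pics/s7.png',cv2.resize(c['image'][110:230,210:370],None,fx=4.5,fy=4.5,interpolation=cv2.INTER_CUBIC))
E
python3 o.py
```

```text
tilt slopes [0.00045652 0.00358166] 2591 231.93121753984008 expected 231.89999999999998
[552.25013598 323.0050969  255.05951006] [ 0.37457044 -0.80867297 -1.77944894] 19.8917 23.484822519877984
True
[551.77825855 323.92531066  55.32390287] [-0.74998536 -0.51376702  5.58552393] [-0.07589391  0.10505589  0.0534953 ] 22.8167
```

View pics/s7.png

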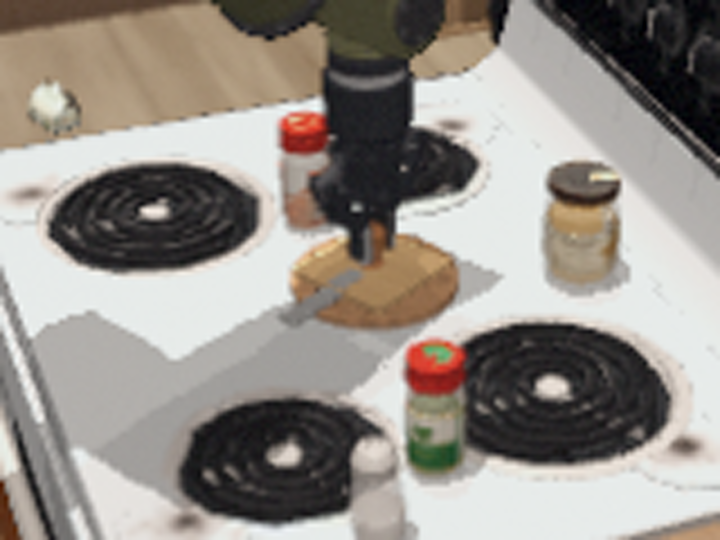

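Contact came at TCP z 55.3, as predicted (55), and the lid sits in the middle of the trivet. I'll release it, retreat and check.

```bash
cat > p.py <<'E'
from f import *
T=[551.8,323.9]
bot.move_gripper(46); bot.dwell(.2); bot.servo_line([*T,110],speed=100); bot.servo_line([*T,200],speed=150)
c=snap('wrist'); pickle.dump(c,open('w8.pkl','wb')); P=cloud(c); Z=P[...,2]; h=cv2.cvtColor(c['image'],cv2.COLOR_BGR2HSV)
k=(Z>62)&(Z<67)&(np.hypot(P[...,0]-T[0],P[...,1]-T[1])<40); print('knob top',k.sum(),[(P[...,i][k].min()+P[...,i][k].max())/2 for i in(0,1)],np.median(Z[k]))
m=(Z>25)&(Z<31)&(np.hypot(P[...,0]-T[0],P[...,1]-T[1])<75); q=P[m]; print('lid z',np.median(q[:,2]),np.linalg.lstsq(np.c_[q[:,:2],np.ones(len(q))],q[:,2],rcond=None)[0][:2])
m=(Z>6)&(Z<13)&(np.hypot(P[...,0]-T[0],P[...,1]-T[1])<90); q=P[m][:,:2].astype(np.float32); print('trivet',cv2.minEnclosingCircle(q))
cv2.imwrite('pics/w8.png',c['image'])
a=snap('side'); cv2.imwrite('pics/s8.png',a['image'])
f=np.hstack([cv2.resize(c['image'],(480,300)),cv2.resize(a['image'][200:320,275:403],(320,300))]); cv2.imwrite('pics/fin.png',f)
print(bot.read_state()['clock'])
E
python3 p.py
```

```text
knob top 544 [np.float64(552.0710432931407), np.float64(324.67876903066866)] 63.91148311815007
lid z 28.212167220686467 [0.0038522  0.00216306]
trivet ((557.4968872070312, 333.9070129394531), 74.8804931640625)
24.9667
```

The image limit is reached, so I'll check numerically. The trivet circle disagrees with my earlier measurement by about 11 mm, so I'll fit its rim robustly.

```bash
cat > q.py <<'E'
from f import *
from scipy.optimize import least_squares
T=np.array([551.8,323.9])
c=pickle.load(open('w8.pkl','rb')); h=cv2.cvtColor(c['image'],cv2.COLOR_BGR2HSV).astype(int)
v,u=np.mgrid[0:400,0:640]; X=plane(c,np.c_[u.ravel(),v.ravel()],10).reshape(400,640,3); Z=cloud(c)[...,2]
d=X[...,:2]-T; r=np.hypot(d[...,0],d[...,1]); th=np.degrees(np.arctan2(d[...,1],d[...,0]))
m=(abs(Z-10)<2.5)&(h[...,1]>80)&(r<100); E=[]
for b in range(-180,180,10):
    k=m&(th>=b)&(th<b+10)
    if k.sum()>20:
        i=np.argsort(r[k])[-3]; E.append(X[k][i,:2]); print(b,k.sum(),round(r[k][i],1),end='; ')
E=np.array(E); s=least_squares(lambda p:np.hypot(*(E-p).T)-75,T,loss='soft_l1'); print('\ncentre',s.x,'resid',np.round(s.fun,1),len(E))
e=snap('side'); hs=cv2.cvtColor(e['image'],cv2.COLOR_BGR2HSV)
P=cloud(e); a=np.radians(PR[2]); q=P-[PR[0],PR[1],0]; XX=q[...,0]*np.cos(a)+q[...,1]*np.sin(a); Y=-q[...,0]*np.sin(a)+q[...,1]*np.cos(a)
k=(abs(Y+84)<5)&(P[...,2]>68)&(P[...,2]<84)&(XX>-95)&(XX<20); print('pin side view',k.sum(),XX[k].min(),XX[k].max(),np.median(P[k][:,2]))
# arm was in neither initial trivet view; compare scene now vs start for bystanders
for n in('scene','side'):
    o=pickle.load(open(n+'0.pkl','rb')); w=snap(n)
    D=(abs(o['image'].astype(int)-w['image']).max(2)>60).astype(np.uint8); D=cv2.morphologyEx(D,cv2.MORPH_OPEN,np.ones((3,3)))
    st=cv2.connectedComponentsWithStats(D)[2][1:]; print(n,[t.tolist() for t in st if t[4]>25])
E
python3 q.py
```

```text
-180 127 67.4; -170 148 65.7; -160 42 64.0; -140 67 62.7; -130 52 62.1; -90 21 64.1; -80 69 65.5; -70 87 66.7; -60 112 68.4; -50 109 70.3; -40 92 72.1; -30 46 74.0; -10 139 77.9; 0 234 80.1; 10 303 81.7; 20 347 83.4; 30 388 84.2; 40 391 84.7; 50 369 85.1; 60 298 85.3; 70 271 85.0; 80 388 84.4; 90 432 83.1; 100 452 81.9; 110 444 80.4; 120 404 78.6; 130 357 77.0; 140 280 74.8; 150 174 72.6; 160 35 70.4; 170 86 69.0; 
centre [557.41716141 333.52585348] resid [-0.9 -1.3 -2.  -1.5 -1.8 -1.5 -1.3 -1.8 -1.7 -1.8 -1.5 -1.4 -1.2 -1.2
 -1.3 -1.  -1.1 -1.1 -0.9 -0.8 -0.8 -0.7 -0.8 -0.7 -1.  -0.9 -0.6 -1.1
 -1.3 -1.6 -1.4] 31
pin side view 87 -87.56426973240569 1.9341559834206912 76.51124491625785
scene [[0, 23, 85, 37, 1340], [92, 33, 39, 40, 872], [125, 36, 11, 5, 50], [162, 37, 7, 8, 48], [145, 38, 6, 6, 29], [195, 63, 59, 43, 1097], [0, 86, 48, 126, 1558], [60, 89, 20, 24, 368], [36, 98, 11, 16, 139], [225, 108, 11, 14, 132], [58, 116, 22, 41, 603], [35, 118, 19, 16, 151], [229, 124, 19, 33, 383], [34, 135, 10, 27, 168], [91, 134, 32, 13, 118], [55, 159, 18, 64, 568], [83, 159, 39, 39, 827],
[... 743 characters left out ...]
[281, 56, 9, 5, 34], [184, 58, 10, 6, 37], [161, 63, 15, 56, 344], [187, 67, 9, 5, 34], [100, 68, 60, 105, 3997], [299, 68, 10, 9, 71], [98, 80, 11, 26, 153], [283, 85, 14, 4, 42], [277, 91, 28, 45, 598], [35, 99, 14, 35, 331], [93, 110, 8, 22, 116], [41, 131, 14, 36, 320], [208, 160, 11, 16, 113], [289, 160, 7, 9, 53], [278, 170, 30, 11, 172], [45, 172, 70, 65, 1653], [262, 178, 29, 20, 316], [172, 182, 14, 35, 291], [201, 183, 9, 22, 74], [293, 183, 9, 5, 35], [229, 201, 24, 28, 423], [164, 204, 7, 5, 30], [153, 206, 6, 8, 42], [179, 225, 12, 11, 111], [220, 241, 6, 10, 43], [106, 244, 14, 35, 401], [325, 249, 38, 18, 389], [317, 286, 11, 8, 58], [341, 286, 8, 5, 29], [329, 297, 8, 7, 39]]
```

The wrist view fits a clean 75 mm circle at (557.4,333.5). The fixed cameras carried the same bias as they did for the press, about 6–9 mm. The lid is therefore about 10 mm off centre and there is plenty of time, so I'll mend it.

```bash
cat > r.py <<'E'
from f import *
k=np.array([552.0,324.4]); T=np.array([557.4,333.3]); q=Q(17)
bot.servo_line([*k,110],speed=150); print(bot.servo_line([*k,55.5],speed=70,until_force=8)); bot.move_gripper(10,60); print(bot.read_state()['grip_width'])
bot.servo_line([*k,70],speed=50); bot.servo_line([*T,70],speed=40); bot.dwell(.2)
print(bot.servo_line([*T,52],speed=18,until_force=2)); s=bot.read_state(); print(s['ee_pos'],s['ft_force'])
bot.move_gripper(46); bot.dwell(.2); bot.servo_line([*T,110],speed=100); bot.servo_line([*T,200],speed=150)
c=snap('wrist'); P=cloud(c); Z=P[...,2]
def near(a,b,r): return (Z>a)&(Z<b)&(np.hypot(P[...,0]-T[0],P[...,1]-T[1])<r)
m=near(62,67,40); print('knob',[(P[...,i][m].min()+P[...,i][m].max())/2 for i in(0,1)],np.median(Z[m]))
q_=P[near(25,31,65)]; print('lid z',np.median(q_[:,2]),np.linalg.lstsq(np.c_[q_[:,:2],np.ones(len(q_))],q_[:,2],rcond=None)[0][:2])
print('trivet',cv2.minEnclosingCircle(P[near(7.5,13,85)][:,:2].astype(np.float32)))
# bystanders: nothing shifted? compare top clouds near each in the side view
o=pickle.load(open('side0.pkl','rb')); w=snap('side'); A,B=cloud(o),cloud(w)
for n,T0,hh in [('jarnear',None,0)]: pass
for x0,x1,y0,y1,l in [(380,750,100,500,'stove'),(380,720,-420,-60,'worktop')]:
    for nm,C in(('0',A),('1',B)):
        g=(C[...,0]>x0)&(C[...,0]<x1)&(C[...,1]>y0)&(C[...,1]<y1)&(C[...,2]>38)&(C[...,2]<185)
        n,_,st,ce=cv2.connectedComponentsWithStats(g.astype(np.uint8)); print(l,nm,[(ce[i].round(1).tolist(),int(st[i,4])) for i in range(1,n) if st[i,4]>25])
print(bot.read_state()['clock'])
E
python3 r.py
```

```text
False
23.67596556964703
True
[557.33093893 333.2469264   56.31663804] [-0.81822658 -0.56393142  5.15715203]
knob [np.float64(557.64771723147), np.float64(334.2741879924138)] 63.93573983649378
lid z 28.249913815747448 [0.00174758 0.00101018]
trivet ((557.4658813476562, 334.0245361328125), 74.8144760131836)
stove 0 [([276.7, 144.3], 209), ([338.3, 156.4], 306)]
stove 1 [([276.7, 144.3], 211), ([338.1, 156.6], 302), ([292.5, 161.5], 44)]
worktop 0 [([389.9, 217.7], 525), ([340.1, 264.9], 1999), ([406.7, 254.9], 382), ([403.6, 285.3], 728)]
worktop 1 [([390.0, 217.6], 518), ([340.1, 267.3], 1614), ([406.7, 254.9], 381), ([403.8, 285.3], 737)]
30.9833
```

The lid is now within 1 mm of the trivet's centre, level, and the bystanders visible in the side view haven't moved. Handing in.

```bash
python3 -c "
from rig import bot
bot.finish_job(); print(bot.read_state()['clock'])"
```

```text
the job is handed in; nothing more can be done
the job is handed in; nothing more can be done
```

The job is handed in at about 31 s of the 54 s allowed. I drew the pin out and laid it in the rest. Only then did I lift the lid off by its knob and set it on the trivet.

**Last checks:**
- **Pin:** after release it lay level in both notches. Its axis was at z about 70.7 mm against the 70 given, and its shaft was centred within about 1 mm. The later side view still showed it in place.
- **Lid:** it is level and right way up, with its top at 28.2 mm as it should be. The knob is within 1 mm of the trivet's centre.
- **Bystanders:** the items I could compare in the side view before and after had not moved. The garlic, salt shaker and one spice jar were not separately checked.

**What disagreed:**
- **Fixed cameras:** they placed the press and the trivet about 8–11 mm off from the wrist camera. My first placing of the lid was therefore about 10 mm off centre, so I picked the lid up again and recentred it.
- **Final picture:** the viewer's limit of 12 pictures was reached. The last check after the lid was moved was made from depth data, not by eye.

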